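Index the drill jig's rotary table one hole

TASK

The wheel on the rotary drill jig has just been drilled and is to be brought round for its next hole. Put your fingertips on the thumb pad of the spring plunger, press it down until the pin is out of the index plate, and keeping it down push the pad sideways so that the table turns clockwise (seen from above) to the next hole, then let the plunger spring fully up so that its pin locks the table there. One hole only, no further and not the other way; just press and push lightly, do not grip the pad, and leave the loose things on the bench where they are.

Things in the scene. Friction and masses are not known exactly. Their poses are not given: they have to be found in the camera images.
- jig: fixed rotary drill jig: green base plate 310 x 200 x 14 mm, round pedestal, and on it a flat steel index plate (radius 126 mm, 62 to 72 mm above the bench) with 12 through holes of 12.5 mm on a radius of 105 mm, 30 degrees apart. Origin on the table's vertical axis at bench height; x points away from the thumb pad as it starts, z up.
- turntable (a joint): turntable angle, rad: 0 at the start, pin in its first hole; grows clockwise seen from above; next hole clockwise at 0.524 (30 degrees). Turns against 0.2 N m of friction, only while the pin is out of the holes; about 0.7 degrees of play in a hole. Let up within about 1.5 degrees of a hole, the pin centres itself.
- plunger (a joint): how far the spring plunger is pressed down, m: 0 fully up, stop at 0.012. Push needed: 5 N at the start, 11 N at the stop. The pin is 8 mm deep in the hole: from about 0.008 the table can turn. Let up between two holes, the pin's round nose rubs under the plate (reads about 0.008) until the table is pushed on to a hole, where it snaps up.
- pad (a point): middle of the upper face of the black thumb pad, 118 mm above the bench when up, 148 mm from the turntable's axis, at the end of the turntable's forked steel arm, robot side; turns with it. Face flat and level, 36 mm along the radius, 48 mm crosswise between two end lips (5 mm thick, 7 mm high) that catch a fingertip pushed along the circle. x points to the axis, z up.
- work (a point): middle of the drilled aluminium wheel (124 mm across) bolted on the turntable, at its upper face 106 mm above the bench; the stud and nut in its middle reach 128 mm.
- bush (a point): top of the drill guide bush over the wheel, 155 mm above the bench, 48 mm from the turntable's axis on the side away from the thumb pad's start; its green bracket runs out to an upright post of 26 mm, 178 mm from the axis and 164 mm high.
- spare_wheel: loose undrilled aluminium wheel, 124 mm across and 20 mm high, lying on the bench beside the jig; origin at the centre of its underside. Leave alone.
- glue: loose white glue bottle, 44 mm across and 130 mm tall, standing beside the jig; origin at the centre of its underside. Leave alone.
- tape: loose roll of blue tape, 100 mm across and 25 mm high, lying beside the jig; origin at the centre of its underside. Leave alone.
- screwdriver: loose screwdriver, 200 mm long, with a blue handle 26 mm thick, lying on the bench beside the jig; origin midway along it on its underside, its shaft points along its x. Leave alone.

How it is judged (in metres and radians):
On the way, in this order (a step that is already met when the one before it is completed fails the run):
1. the plunger is pressed down so far that the pin is out of the first hole (value of joint plunger above 0.0065 m and value of joint turntable below 0.1 rad and contact force between the fingers and plunger above 1 N), for 0.05 s.
2. the table is turned clockwise, off the first hole (value of joint turntable above 0.2 rad and value of joint plunger above 0.003 m), for 0.05 s.
At the end, for the whole second after the job is handed in: The table stands at the next hole clockwise (30 degrees on from the start, within 1.5 degrees), at rest, and the plunger is up again (within 2 mm), its pin in that hole (value of joint turntable between 0.4974 and 0.5498 rad and value of joint plunger below 0.002 m and velocity of joint turntable between -0.02 and 0.02 rad/s); the robot touches nothing.
It fails at once if the table is turned more than 10 degrees past the next hole, or more than 6 degrees the wrong way (value of joint turntable above 0.7 rad or value of joint turntable below -0.1 rad).
It fails at once if the plunger is gripped or forced (more than 40 N from the fingers) (contact force between the fingers and plunger above 40 N).
It fails at once if a loose thing on the bench is moved by more than 15 mm or lifted (distance of any of spare_wheel, glue, tape, screwdriver from where it was at the start of the episode above 0.015 m).
It also fails if it takes over 32 s, if anything falls off the work surface, if the arm or the gripper's body presses on something with over 40 N, if the wrist force passes 120 N, or if a joint passes its speed limit or range.

ROBOT

A 6-joint arm with a two-finger parallel gripper is mounted at the origin on the work surface. World frame = base frame: x ahead of the robot, y to its left, z up, the work surface at z = 0. Lengths are in m, angles in degrees, forces in N, time in s.
With the tool pointing down it reaches from about 0.325 to 0.9 m from the base axis. Payload 3.5 kg.
Tool frame: the origin (TCP) lies on the centre line of the jaws, within the pads' length; the fingertips stand 8 mm ahead of it and the grasp point (between the pads) lies 11 mm behind it (r.tcp_to_tips is the distance from the TCP to the fingertips, in m); z points along the fingers, y is the line along which they close (so a half turn about z gives the same grasp; the last joint's range is limited). The gripper opens to 85 mm and grips with 20 to 120 N. Pads are 22 mm wide; open, the fingers measure 114 mm over their backs; the gripper's body (76 mm by 85 mm) begins 54 mm behind the grasp point. The pads swing forward as they close: fully open they stand 13 mm farther back than shut.
Start: joints at [-79.893, 15.837, -1.513, 72.651, 0, 84.076], TCP at [0.173, -0.601, 0.239] pointing down, gripper open.
Joint ranges: [-178.77, 178.77], [-48.84, 107.48], [-61.69, 71.31], [-111.58, 123.2], [-90, 87.43], [-180, 180]. Speed limits (degrees/s): [147.25, 147.25, 180, 180, 180, 180].

INTERFACE

Orientations are given as [roll, pitch, yaw] about the fixed x, y, z axes, in that order (R = Rz(yaw) Ry(pitch) Rx(roll)).
In Python, from rig import r, camera, camera_params, job gives the robot as it stands.
- The arm moves only by the tool apply_moves, never from a script. Its argument "rows" is one flat list of numbers, 7 for each row, row after row: the shift along the tool's x, y, z each as a share of 800 mm, from -1 to 1, then the turn, a rotation vector about the tool's x, y, z each as a share of 180 degrees, from -1 to 1, then the opening, from 0 (shut) to 1 (fully open). In form: [dx, dy, dz, rx, ry, rz, jaw, dx, dy, dz, rx, ry, rz, jaw, ...]. A call has 1 to 20 rows; each row is the pose to reach, as a shift and turn from the pose commanded when the call began, along the tool's axes at that moment, turning the shorter way round; what a row does not reach only later rows make up. A row lasts 1/8 s, in which the tool goes at most 62.5 mm and 10.7 degrees, less where a joint would pass 70% of its speed; a pose out of reach is approached as far as the arm can. A call with a number of a shift or a turn outside -1 to 1 is refused whole. A call with a gripper value outside its range is refused whole. The fingers move at their own pace and stop on an object; "grip_force" is the grip in N (left out, the last holds). Time passes only in rows, so rows that repeat a pose let the fingers close. It gives the time, the measured TCP pose, the force, the opening and the grip force at its end, in the units of the state.
- r.sense(): the state, without advancing time (a new reading comes with each control period).
- camera(name): name is "scene" or "top"; returns the picture (420x560x3 uint8, blue, green, red); there is no depth.
- camera_params(name): a dict with "fx", "fy", "cx", "cy" (pixels), "world_from_camera" (4x4, takes a point from camera to world coordinates). Camera axes: x right, y down, z forward; pixel columns grow to the right and rows downward; lengths in m; the calibration is good to about 2 mm. A picture is of the moment at which its call begins. camera_params takes no time and is no camera call.
- job.finish_job(): hands the job in; it is judged then, once.
The state is a dict: "t": time; "joint_positions": joint angles; "dq": joint speeds; "tau": joint torques, N m; "tool_pos": TCP position; "tool_rot": TCP orientation; "contact_force": force on the tool from outside, world axes, zero at the start; "torque": the same for the moment, N m; "gripper_width": opening from 0.0 (shut) to 1.0 (fully open); "finger_force": force on a finger pad.
Only numpy, scipy, OpenCV 4.12 (cv2) and the standard library are available. Lean on these libraries where they do the work, as an engineer would, in place of code of your own. Each camera call takes 0.05 s, during which the arm holds its last target. There are 200 camera calls.

## Working session

There is one attempt and no reset: what is moved stays moved. The work goes in short steps, Python scripts to look and compute and a tool call to move; the robot and the scene stay as the last step left them, time stands still between calls to the robot, and variables do not carry over. Pictures are saved under pics/ and viewed, at most 10 in all, crops included, and the job is handed in when it is done.

Besides the shell and the picture viewer there is one more tool, called after "Emit:" as name(argument=value, ...) on one line, values as JSON. apply_moves: Moves the arm, as the interface text tells. Shift numbers are shares of 800 mm and turn numbers shares of 180 degrees, none past 1 either way. Its arguments: {"type":"object","properties":{"rows":{"type":"array","items":{"type":"number","minimum":-1,"maximum":1}},"grip_force":{"type":"number"}},"required":["rows"]}

```bash
mkdir -p pics
python3 - <<'E'
from rig import r,camera,camera_params
import cv2
for n in("scene","top"):
    cv2.imwrite(f"pics/{n}0.png",camera(n)); p=camera_params(n); print(n,p)
s=r.sense();print(s['t'],s['tool_pos'],s['tool_rot'],s['contact_force'],r.tcp_to_tips)
E
```

```text
scene {'fx': 418.93119486130695, 'fy': 418.93119486130695, 'cx': 275.2488854440174, 'cy': 211.11854948040818, 'world_from_camera': array([[ 0.61941433,  0.41979336, -0.6633999 ,  1.05846602],
       [ 0.78491144, -0.34782446,  0.51276913, -0.34110975],
       [-0.01548964, -0.83832671, -0.54494806,  0.49444293],
       [ 0.        ,  0.        ,  0.        ,  1.        ]])}
top {'fx': 389.91843450474994, 'fy': 389.91843450474994, 'cx': 289.4045906275397, 'cy': 211.60445132914165, 'world_from_camera': array([[-0.00893158, -0.99588131,  0.0902255 ,  0.51147917],
       [-0.99946937,  0.00606431, -0.03200332,  0.0366323 ],
       [ 0.03132435, -0.09046347, -0.99540703,  0.95579554],
       [ 0.        ,  0.        ,  0.        ,  1.        ]])}
0.1 [ 0.17248326 -0.60001517  0.23825202] [-1.79884006e+02 -1.18687264e-02  1.60332548e+01] [-0.77155051  1.13857737  0.26247848] 0.008
```

View pics/scene0.png

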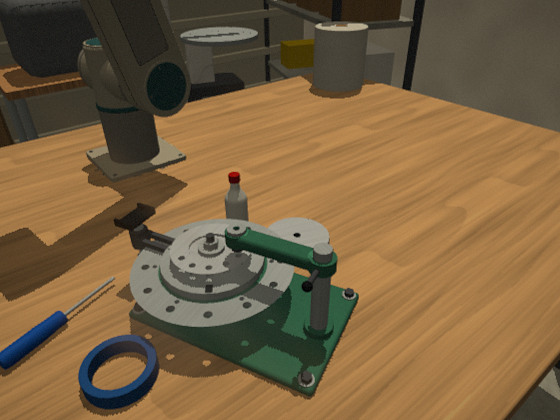

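View pics/top0.png

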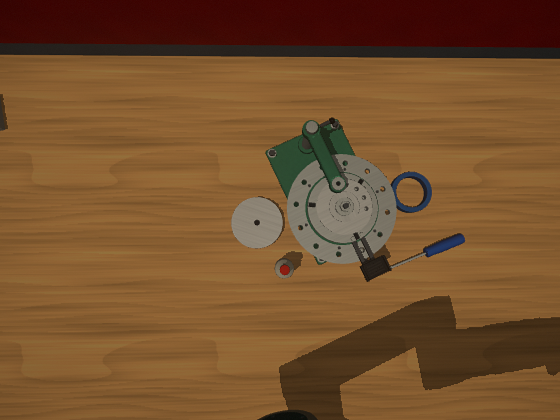

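The scene view shows the pad at about (135,217), the nut at (210,240), and the glue bottle beyond it. In the top view the pad is at about (376,268), the nut at (346,206), the bush at (339,184) and the glue cap at (285,269). Clockwise moves the pad towards image left, which is the glue side.

```bash
cat > h.py <<'E'
import numpy as np
from rig import camera_params
def ray(n,uv):
    p=camera_params(n);T=p["world_from_camera"]
    d=T[:3,:3]@[(uv[0]-p["cx"])/p["fx"],(uv[1]-p["cy"])/p["fy"],1];return T[:3,3],d
def plane(n,uv,z):
    o,d=ray(n,uv);return o+d*(z-o[2])/d[2]
def two(a,b):
    (o,d),(q,e)=ray("scene",a),ray("top",b)
    s=np.linalg.lstsq(np.c_[d,-e],q-o,rcond=None)[0]
    x,y=o+s[0]*d,q+s[1]*e;return (x+y)/2,np.linalg.norm(x-y)
def proj(n,X):
    p=camera_params(n);T=p["world_from_camera"];c=T[:3,:3].T@(np.array(X)-T[:3,3])
    return p["fx"]*c[0]/c[2]+p["cx"],p["fy"]*c[1]/c[2]+p["cy"]
E
python3 - <<'E'
import cv2,numpy as np
from h import *
t=cv2.imread("pics/top0.png");s=cv2.imread("pics/scene0.png")
a=cv2.resize(s[185:275,90:160],None,fx=5.5,fy=5.5,interpolation=cv2.INTER_CUBIC)
b=cv2.resize(t[230:290,340:400],None,fx=6.6,fy=6.6,interpolation=cv2.INTER_CUBIC)
c=np.zeros((max(a.shape[0],b.shape[0]),a.shape[1]+b.shape[1],3),np.uint8);c[:a.shape[0],:a.shape[1]]=a;c[:b.shape[0],a.shape[1]:]=b
cv2.imwrite("pics/crop1.png",np.clip(c*2.0,0,255).astype(np.uint8));print(a.shape,b.shape)
m=((t.max(2)<60)).astype(np.uint8);m[:, :355]=0;m[:,395:]=0;m[:252]=0;m[285:]=0
n,l,st,ce=cv2.connectedComponentsWithStats(m);print(st,ce)
i=1+np.argmax(st[1:,4]);print(cv2.minAreaRect(np.argwhere(l==i)[:,::-1].astype(np.float32)))
print("nut",two((210,237),(346,206)),"bush",two((236,230),(339,184)),"pad",two((135,215),(376,268)),"glue",two((234,176),(285,269)))
E
```

```text
(495, 385, 3) (396, 396, 3)
[[     0      0    560    420 234630]
 [   357    252     34     30    570]] [[279.27206666 209.3643055 ]
 [373.3245614  265.35614035]]
((372.5092468261719, 261.4738464355469), (30.47644805908203, 27.33858871459961), 64.44003295898438)
nut (array([ 0.59897282, -0.11141419,  0.12297516]), np.float64(0.0024143464222013563)) bush (array([ 0.64270359, -0.09232716,  0.15123365]), np.float64(0.0032381654453620956)) pad (array([ 0.46541269, -0.17340739,  0.12042865]), np.float64(0.0022555787652798172)) glue (array([0.46552005, 0.0208555 , 0.12533819]), np.float64(0.001274527415151794))
```

View pics/crop1.png

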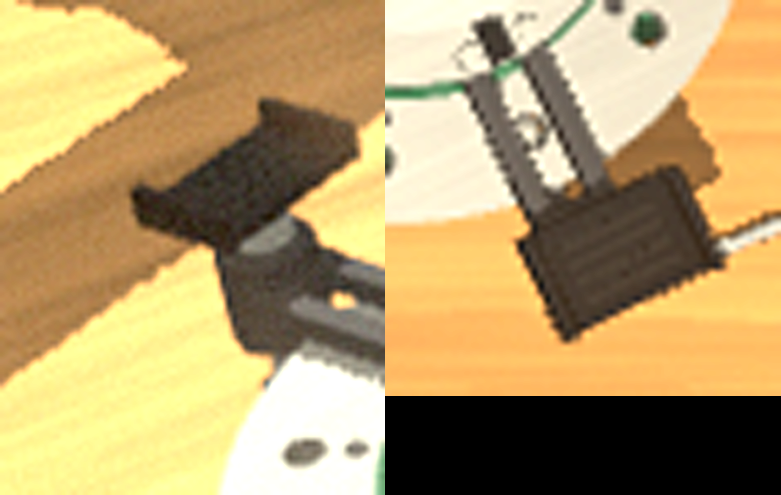

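The crop shows the pad's corners clearly, with its centre at top (375.8,268.3) and scene (133.8,215). The two-view numbers agree with the text: pad height 0.120, pad to axis 148 mm, bush to axis 48 mm. The glue stays about 119 mm from the pad's end position. Next I close the fingers and hover above the pad, slightly towards the leading lip.

```bash
cat >> h.py <<'E'
def rel(p0,yaw0,p,yaw):
    "shift/turn shares in the tool frame (tool pointing down)"
    a=np.radians(yaw0);d=np.subtract(p,p0)
    return np.round([(np.cos(a)*d[0]+np.sin(a)*d[1])/.8,(np.sin(a)*d[0]-np.cos(a)*d[1])/.8,-d[2]/.8,-(yaw-yaw0)/180],4)
E
python3 - <<'E'
from h import *
pad,_=two((133.8,215),(375.8,268.3));P=plane("top",(375.8,268.3),.125);A=plane("top",(346,206),.128)
print(pad,P,A,plane("top",(339,184),.155))
C=np.array([.599,-.111]);P2=(pad[:2]+P[:2])/2;v=P2-C;f=np.degrees(np.arctan2(v[1],v[0]))%360;print(P2,np.hypot(*v),f)
t=np.array([np.sin(np.radians(f)),-np.cos(np.radians(f))]);h=P2+.004*t
print(h,rel((.173,-.601,.239),16.03,(*h,.160),f-180))
E
```

```text
[ 0.46434189 -0.17399289  0.12004923] [ 0.46456685 -0.17286813  0.125     ] [ 0.59784517 -0.11156735  0.128     ] [ 0.64122459 -0.09308559  0.155     ]
[ 0.46445437 -0.17343051] 0.14832429184559986 204.89176755631993
[ 0.46277075 -0.16980209] [ 0.497  -0.418   0.0987 -0.0492]
```

Emit:
apply_moves(rows=[0.497,-0.418,0.05,0,0,-0.049,0,0.497,-0.418,0.05,0,0,-0.049,0,0.497,-0.418,0.05,0,0,-0.049,0,0.497,-0.418,0.05,0,0,-0.049,0,0.497,-0.418,0.05,0,0,-0.049,0,0.497,-0.418,0.05,0,0,-0.049,0,0.497,-0.418,0.05,0,0,-0.049,0,0.497,-0.418,0.05,0,0,-0.049,0,0.497,-0.418,0.05,0,0,-0.049,0,0.497,-0.418,0.05,0,0,-0.049,0,0.497,-0.418,0.05,0,0,-0.049,0,0.497,-0.418,0.0987,0,0,-0.049,0,0.497,-0.418,0.0987,0,0,-0.049,0,0.497,-0.418,0.0987,0,0,-0.049,0], grip_force=20)

```text
t: 1.85
tool_pos: [0.4622, -0.1704, 0.161]
tool_rot: [180.0, -0.0, 24.8]
contact_force: [1.0, 0.0, -1.2]
gripper_width: 0.005
finger_force: 0.0
```

Run:
```python
from rig import r,camera
from h import *
import cv2
s=camera("scene");t=camera("top");q=r.sense()
print(q['t'],q['tool_pos'],q['tool_rot'],q['contact_force'],q['gripper_width'],q['joint_positions'])
a=cv2.resize(s[130:270,80:210],None,fx=3,fy=3);b=cv2.resize(t[210:300,330:420],None,fx=4,fy=4)
c=np.zeros((420,390+360,3),np.uint8);c[:,:390]=a;c[:360,390:]=b
cv2.imwrite("pics/hov.png",np.clip(c*1.6,0,255).astype(np.uint8))
```

```text
1.95 [ 0.463146   -0.17048173  0.1618015 ] [ 1.79888486e+02 -8.21912105e-02  2.47976732e+01] [ 1.09248933 -0.28232461  0.05022018] -0.0027858831274017344 [-2.77164670e+01  5.68368148e+00 -2.37138711e+01  6.04639416e+01
 -2.64491402e-03  1.27485937e+02]
```

View pics/hov.png

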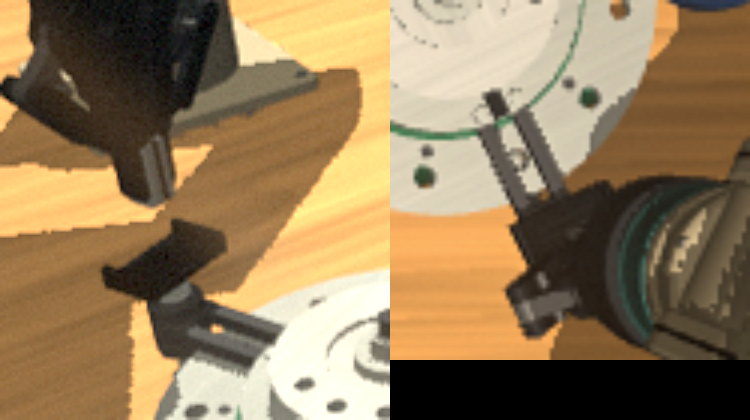

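The crops show the shut fingertips above the pad and inside the lips. The fork stays visible in the top view, so I can measure the angle from it. Now I lower.

Emit:
apply_moves(rows=[0,0,0.02,0,0,0,0,0,0,0.03,0,0,0,0,0,0,0.036,0,0,0,0,0,0,0.036,0,0,0,0])

```text
t: 2.45
tool_pos: [0.4619, -0.1692, 0.1309]
tool_rot: [-179.9, 0.0, 24.9]
contact_force: [-0.8, 0.6, 0.2]
gripper_width: 0.0
finger_force: 0.0
```

Emit:
apply_moves(rows=[0,0,0.003,0,0,0,0,0,0,0.006,0,0,0,0,0,0,0.006,0,0,0,0])

```text
t: 2.82
tool_pos: [0.4623, -0.1695, 0.1266]
tool_rot: [-180.0, 0.0, 24.9]
contact_force: [0.5, 1.0, -0.4]
gripper_width: -0.002
finger_force: 0.0
```

Emit:
apply_moves(rows=[0,0,0.002,0,0,0,0,0,0,0.004,0,0,0,0,0,0,0.004,0,0,0,0])

```text
t: 3.2
tool_pos: [0.4626, -0.1697, 0.1243]
tool_rot: [180.0, -0.0, 24.9]
contact_force: [-1.1, 0.3, 6.2]
gripper_width: -0.0
finger_force: 2.9
```

The contact height matches the pad face at 118 mm. Next I press down.

Emit:
apply_moves(rows=[0,0,0.003,0,0,0,0,0,0,0.006,0,0,0,0,0,0,0.009,0,0,0,0,0,0,0.0095,0,0,0,0,0,0,0.0095,0,0,0,0])

```text
t: 3.82
tool_pos: [0.4628, -0.1701, 0.1175]
tool_rot: [179.9, -0.0, 24.8]
contact_force: [-4.1, 1.3, 9.7]
gripper_width: 0.002
finger_force: 4.6
```

```bash
cat > arc.py <<'E'
from h import *
def arc(C,p0,yaw0,angs,dz=0):
    out=[]
    for a in angs:
        c,s=np.cos(np.radians(-a)),np.sin(np.radians(-a));v=np.subtract(p0,C)
        q=C+np.array([c*v[0]-s*v[1],s*v[0]+c*v[1]])
        x=rel((*p0,0),yaw0,(*q,-dz),yaw0-a);out.append(x);print(a,q.round(4),x)
E
python3 -c "
from arc import *
arc(np.array([.599,-.111]),(.4628,-.1698),24.85,[2,4,6,8,10,12,14,16,18,20,22],.0008)"
```

```text
2 [ 0.4608 -0.165 ] [ 0.0003 -0.0065  0.001   0.0111]
4 [ 0.459  -0.1602] [ 0.0008 -0.0129  0.001   0.0222]
6 [ 0.4574 -0.1552] [ 0.0015 -0.0194  0.001   0.0333]
8 [ 0.4559 -0.1503] [ 0.0025 -0.0258  0.001   0.0444]
10 [ 0.4547 -0.1453] [ 0.0037 -0.0321  0.001   0.0556]
12 [ 0.4536 -0.1402] [ 0.0051 -0.0384  0.001   0.0667]
14 [ 0.4526 -0.1351] [ 0.0067 -0.0447  0.001   0.0778]
16 [ 0.4519 -0.13  ] [ 0.0085 -0.0509  0.001   0.0889]
18 [ 0.4513 -0.1248] [ 0.0106 -0.057   0.001   0.1   ]
20 [ 0.4509 -0.1197] [ 0.0128 -0.0631  0.001   0.1111]
22 [ 0.4507 -0.1145] [ 0.0153 -0.0691  0.001   0.1222]
```

Emit:
apply_moves(rows=[0,0,0.001,0,0,0,0,0,0,0.001,0,0,0,0,0.0003,-0.0065,0.001,0,0,0.011,0,0.0008,-0.013,0.001,0,0,0.022,0,0.0015,-0.0194,0.001,0,0,0.033,0,0.0025,-0.0258,0.001,0,0,0.044,0,0.0037,-0.032,0.001,0,0,0.056,0,0.005,-0.0384,0.001,0,0,0.067,0,0.0067,-0.0447,0.001,0,0,0.078,0,0.0085,-0.051,0.001,0,0,0.089,0,0.0106,-0.057,0.001,0,0,0.1,0,0.0128,-0.063,0.001,0,0,0.111,0,0.0128,-0.063,0.001,0,0,0.111,0])

```text
t: 5.45
tool_pos: [0.4509, -0.1199, 0.1167]
tool_rot: [179.9, -0.0, 4.9]
contact_force: [-3.6, 0.1, 10.5]
gripper_width: -0.002
finger_force: 4.8
```

Run:
```python
from rig import r,camera
from h import *
import cv2
s=camera("scene");t=camera("top");q=r.sense()
print(q['t'],q['tool_pos'],q['contact_force'])
cv2.imwrite("pics/t20.png",t)
a=cv2.resize(s[130:270,80:210],None,fx=3,fy=3);b=cv2.resize(t[180:285,300:390],None,fx=4,fy=4)
c=np.zeros((420,390+360,3),np.uint8);c[:,:390]=a;c[:420,390:]=b
cv2.imwrite("pics/c20.png",np.clip(c*1.6,0,255).astype(np.uint8))
```

```text
5.55 [ 0.45083262 -0.11992974  0.11665032] [-3.30136261  0.55516642 10.0429361 ]
```

View pics/c20.png

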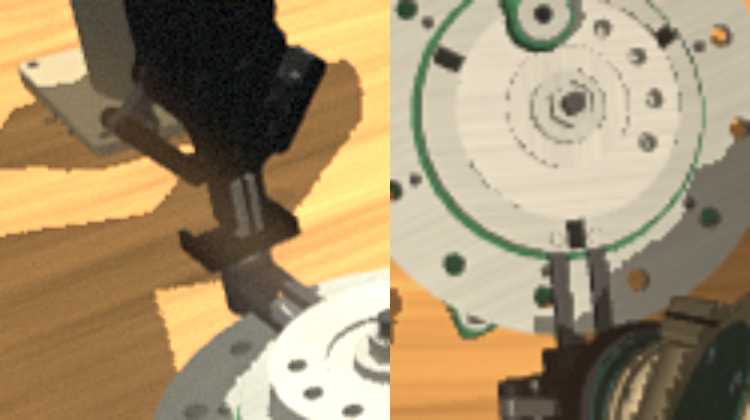

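The table turned with the finger: the fork points almost straight down in the picture, and the three black clamps are clearly visible. I measure the angle from those clamps.

```bash
cat > ang.py <<'E'
from h import *
import cv2
C=np.array([.5985,-.1113])
def marks(t):
    m=(t.max(2)<60).astype(np.uint8);n,l,st,ce=cv2.connectedComponentsWithStats(m);o=[]
    for i in range(1,n):
        p=plane("top",ce[i],.09)[:2]-C;R=np.hypot(*p)
        if .055<R<.085 and 6<=st[i,4]<80:o.append((round(R,4),round(np.degrees(np.arctan2(p[1],p[0]))%360,2),int(st[i,4])))
    return sorted(o,key=lambda x:x[1])
E
python3 - <<'E'
from ang import *
for f in("top0","t20"):print(marks(cv2.imread(f"pics/{f}.png")))
E
```

```text
[(np.float64(0.0567), np.float64(10.77), 13), (np.float64(0.0708), np.float64(84.23), 24), (np.float64(0.0693), np.float64(204.32), 26), (np.float64(0.0726), np.float64(325.64), 19)]
[(np.float64(0.0564), np.float64(10.9), 12), (np.float64(0.0715), np.float64(65.17), 26), (np.float64(0.0688), np.float64(184.71), 26), (np.float64(0.0724), np.float64(305.78), 16)]
```

The table has turned about 19.5°, so there is no slip to speak of. About 10.5° is left.

```bash
python3 -c "
from arc import *
arc(np.array([.599,-.111]),(.4509,-.1197),4.85,[2,4,6,8,9.5,10.4],0)"
```

```text
2 [ 0.4507 -0.1145] [ 0.0003 -0.0065 -0.      0.0111]
4 [ 0.4507 -0.1093] [ 0.0008 -0.0129 -0.      0.0222]
6 [ 0.4508 -0.1042] [ 0.0015 -0.0194 -0.      0.0333]
8 [ 0.4511 -0.099 ] [ 0.0025 -0.0258 -0.      0.0444]
9.5 [ 0.4515 -0.0951] [ 0.0033 -0.0305 -0.      0.0528]
10.4 [ 0.4518 -0.0928] [ 0.0039 -0.0334 -0.      0.0578]
```

Emit:
apply_moves(rows=[0.0003,-0.0065,0,0,0,0.011,0,0.0008,-0.013,0,0,0,0.022,0,0.0015,-0.0194,0,0,0,0.033,0,0.0025,-0.0258,0,0,0,0.044,0,0.0033,-0.0305,0,0,0,0.053,0,0.0039,-0.0334,0,0,0,0.058,0,0.0039,-0.0334,0,0,0,0.058,0])

```text
t: 6.42
tool_pos: [0.4515, -0.093, 0.1166]
tool_rot: [179.9, -0.0, -5.6]
contact_force: [-3.9, 0.2, 9.6]
gripper_width: -0.0
finger_force: 4.9
```

Run:
```python
from rig import r,camera
from ang import *
t=camera("top");cv2.imwrite("pics/t30.png",t);print(marks(t));q=r.sense();print(q['t'],q['tool_pos'],q['contact_force'])
```

```text
[(np.float64(0.0564), np.float64(10.9), 12), (np.float64(0.071), np.float64(55.04), 26), (np.float64(0.0688), np.float64(174.2), 27), (np.float64(0.0785), np.float64(259.71), 8), (np.float64(0.0725), np.float64(296.24), 17)]
6.475 [ 0.45152437 -0.09295995  0.11656616] [-4.33127531 -0.64753393  9.73089018]
```

The table is at about 29.6°, within the pin's centring range. I now let the plunger up slowly.

Emit:
apply_moves(rows=[0,0,-0.002,0,0,0,0,0,0,-0.004,0,0,0,0,0,0,-0.006,0,0,0,0,0,0,-0.008,0,0,0,0,0,0,-0.009,0,0,0,0,0,0,-0.009,0,0,0,0])

```text
t: 7.22
tool_pos: [0.4515, -0.093, 0.1234]
tool_rot: [179.9, -0.0, -5.6]
contact_force: [-3.2, -0.1, 6.2]
gripper_width: -0.001
finger_force: 3.2
```

It still pushes up with 6 N at about 2.5 mm of depth, so the pin has entered the hole. I lift clear.

Emit:
apply_moves(rows=[0,0,-0.002,0,0,0,0,0,0,-0.004,0,0,0,0,0,0,-0.007,0,0,0,0,0,0,-0.02,0,0,0,0,0,0,-0.05,0,0,0,0,0,0,-0.1,0,0,0,0,-0.06,0,-0.14,0,0,0,0,-0.11,0,-0.14,0,0,0,0,-0.11,0,-0.14,0,0,0,0,-0.11,0,-0.14,0,0,0,0])

```text
t: 8.48
tool_pos: [0.3643, -0.0842, 0.2348]
tool_rot: [180.0, -0.1, -5.6]
contact_force: [0.3, -1.1, -0.4]
gripper_width: 0.004
finger_force: 0.0
```

Run:
```python
from rig import r,camera
from ang import *
t=camera("top");s=camera("scene");print(marks(t));q=r.sense();print(q['t'],q['tool_pos'],q['contact_force'])
a=cv2.resize(s[130:270,80:210],None,fx=3,fy=3);b=cv2.resize(t[180:285,300:390],None,fx=4,fy=4)
cv2.imwrite("pics/end.png",np.clip(np.hstack([a,b])*1.6,0,255).astype(np.uint8))
```

```text
[(np.float64(0.0567), np.float64(10.77), 13), (np.float64(0.071), np.float64(55.04), 26), (np.float64(0.0688), np.float64(174.2), 27), (np.float64(0.0725), np.float64(296.24), 17)]
8.575 [ 0.36461021 -0.08423937  0.23447754] [-0.58570916  0.50588532 -0.21743998]
```

View pics/end.png

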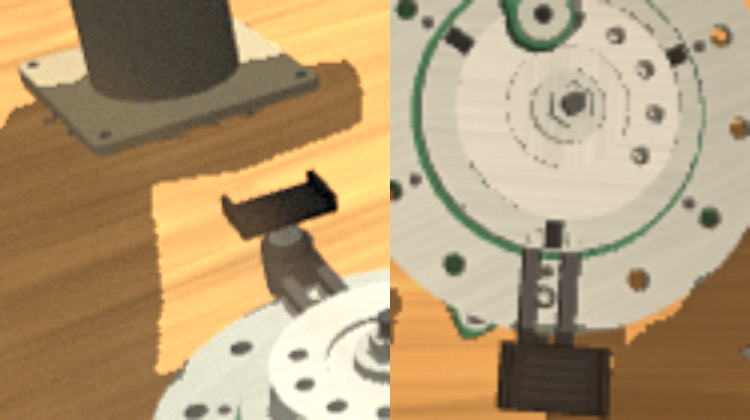

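The pad has risen on its stem and the fork is at its new angle. Before handing in I check the pad height from the two views: top (340.8,274.5), scene (173.5,198.2).

Run:
```python
from h import *
from rig import job
p,e=two((173.5,198.2),(340.8,274.5));v=p[:2]-[.599,-.111];f=np.degrees(np.arctan2(v[1],v[0]))%360
print(p,e,np.hypot(*v),204.9-f)
if p[2]>.116 and abs(204.9-f-30)<3: print(job.finish_job())
```

```text
[ 0.45227239 -0.09815426  0.11707956] 0.0020704026998607894 0.1472888448825376 29.90338723396846
the job is handed in; nothing more can be done
None
```

The table was turned clockwise one hole (about 30° measured), the pad is back up at about 117 mm, which puts the pin in that hole, the arm is clear, and the job is handed in.

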